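# Pump the carton press and hold the pressure

## Robot

A 7-joint arm with a two-finger parallel gripper is mounted at the origin on the work surface. World frame = base frame: x ahead of the robot, y to its left, z up, the work surface at z = 0. Lengths are in m, angles in degrees, forces in N, time in s.
With the tool pointing down it reaches from about 0.425 to 0.925 m from the base axis. Payload 6.8 kg.
Tool frame: the origin (TCP) lies at the very end of the fingers, on their centre line; the grasp point (between the pads) lies 19 mm behind it; z points along the fingers, y is the line along which they close (so a half turn about z gives the same grasp; the last joint's range is limited). The gripper opens to 85 mm and grips with 20 to 120 N. Pads are 22 mm wide; open, the fingers measure 114 mm over their backs; the gripper's body (76 mm by 85 mm) begins 54 mm behind the grasp point. The pads swing forward as they close: fully open they stand 13 mm farther back than shut.
Start: joints at [-82.741, 27.33, 1.283, 89.118, -0.659, 63.558, -4.761], TCP at [0.157, 0.656, 0.231] pointing down, gripper open.
Joint ranges: [-169.35, 169.35], [-19.33, 120.38], [-80.79, 83.38], [13.8, 139.57], [-78.32, 258.32], [9.67, 109.79], [-169.56, 169.56]. Speed limits (degrees/s): [136.94, 136.94, 180, 180, 180, 180, 180].

## Interface

Orientations are given as a 3x3 rotation matrix whose columns are the frame's x, y, z axes.
In Python, from rig import robot, optics, look_for, pinpoint gives the robot as it stands. The module is installed in compiled form; this text tells all that it offers.
- The arm moves only by the shell command python3 -m inch 'ROWS' [FORCE]. ROWS is JSON, a list of rows, each a list of 7 numbers: the shift along the tool's x, y, z in mm, then the turn, a rotation vector about the tool's x, y, z in rad, then the opening, from -1 (shut) to 1 (fully open). In form: [[dx, dy, dz, rx, ry, rz, hand], ...]. A call has 1 to 20 rows; each row is the pose to reach, as a shift and turn from the pose commanded when the call began, along the tool's axes at that moment; what a row does not reach only later rows make up. A row lasts 1/8 s, in which the tool goes at most 62.5 mm and 10.7 degrees, less where a joint would pass 70% of its speed; a pose out of reach is approached as far as the arm can. A call with a gripper value outside its range is refused whole. The fingers move at their own pace and stop on an object; FORCE is the grip in N (left out, the last holds). Time passes only in rows, so rows that repeat a pose let the fingers close. It gives the time, the measured TCP pose, the force, the opening and the grip force at its end, in the units of the state.
- robot.get_obs(): the state, without advancing time (a new reading comes with each control period).
- optics.get_image(name): name is "scene" or "top"; returns a dict with "image" (384x512x3 uint8, red, green, blue), "fovy" (degrees; the focal length in pixels is half the picture's height over the tangent of half this angle, whatever the lens; pixels are square), "cx", "cy" (the principal point, pixels), "R" (3x3) and "t" (3): a world point X has camera coordinates R X + t. Camera axes: x right, y down, z forward; pixel columns grow to the right and rows downward; lengths in m; the calibration is good to about 2 mm. A picture is of the moment at which its call begins. There is no depth.
- robot.sign_off(): hands the job in; it is judged then, once.
Trained networks look in the newest picture that a camera, given by its name, has taken for a name from the list of things; names that differ only in an ending like _2 or _b are one class to them, and where a whole thing is asked for, a point or a joint stands for the part that bears it (a point fixed in the world has none). Each returns a list of dicts, best first, with "score" (0 to 1); they miss things now and then, are a little off and sometimes report something else, mostly with a low value. They report only what shows in the picture. A call takes as long as a camera call. They do not tell look-alikes from the thing itself.
- look_for(camera, thing): "location" ([column, row] as shares, 0 to 1, of the picture: columns of its width, rows of its height, amid what is visible of it).
- pinpoint(camera, thing): "location" ([column, row] as shares, 0 to 1, of the picture: columns of its width, rows of its height: a listed point, or the origin of a listed thing).
The state is a dict: "time": time; "joint_positions": joint angles; "joint_vel": joint speeds; "tau": joint torques, N m; "ee_pos": TCP position; "orientation": TCP orientation; "contact_force": force on the tool from outside, world axes, zero at the start; "moment": the same for the moment, N m; "opening": finger opening in m; "grasp_force": force on a finger pad.
Only numpy, scipy, OpenCV 4.12 (cv2) and the standard library are available. Lean on these libraries where they do the work, as an engineer would, in place of code of your own. Each camera call takes 0.05 s, during which the arm holds its last target. There are 200 camera calls.

## Task

Pump the red-handled ratchet lever of the bench press in long, nearly full strokes, easing it slowly back each time and never letting it fly back, until the rubber pad has pushed the carton against the fence and the pointer on the jaw stands in the green band. The press has no lock, so finish while still holding the lever there: pointer in the green, carton pressed firmly between pad and fence, and the pointer must never run into the red, which would crush the carton. Work only through the lever - do not touch the jaw, pad or carton with the robot - and leave the tape roll, scanner and yellow parcel beside the press alone.

Things in the scene. Friction and masses are not known exactly. Their poses are not given: they have to be found in the camera images.
- clamp: Blue steel carton press fixed to the bench, place and angle vary: bed 560 x 170 mm, 12 mm thick, from x = -175 to +385 mm. Origin: on the bench top (z = 0) straight below the lever's pivot, which is 30 mm up. Its +x runs along the press to the fence (inner face at x = 345 mm), y lies across it along the pivot and the handle bar, z up. All press x, y, z below are in this frame.
- handle: Red round bar, 18 mm diameter, 104 mm long along press y, between the tops of the lever's two steel arms (90 mm clear between them, and 80 mm below the bar). Origin: its middle, 160 mm from the pivot: at lever value q press x = 160 sin(q - 0.4) mm, z = 30 + 160 cos(q - 0.4) mm. Can be pinched from above, fingers closing along press x; round, so it turns between the pads.
- lever (a joint): Pump lever, rad: 0 at rest, leaning 0.4 rad away from the fence; 0.8 fully pulled towards the fence; stops at both ends. A spring returns it (1.5 to 3 N at the handle, up to 4 N more while the pad presses). Pulling it pushes the jaw forward about 36 mm per rad once a tooth is caught; going back it clicks over teeth 8 mm apart. A full stroke gains 24 mm, the first 20 to 28 mm.
- jaw (a joint): How far the jaw with its rack bar has slid towards the fence, m: 0 to 0.125; starts at 0 to 0.03. Guide friction of 3 N holds it where it is left, but the pad's spring pushes it (and the lever) back if the lever is let go with more than 2 or 3 mm on the pointer.
- pad_face: Steel plate with black rubber face, 110 mm wide, in front of the jaw. The face that meets the carton is at press x = 160 mm + jaw - pad (joint values), z = 16 to 88 mm. Origin: not on the plate but 160 mm behind its face (press x = jaw - pad, z = 0).
- pad (a joint): How far the sprung pad is pushed back into the jaw, m: 0 free, 0.030 fully in; 1.2 N at 0, then 0.6 N more per mm. The black pointer on the jaw's top moves with it, away from the fence, over a coloured scale: white 0 to 0.010, green 0.010 to 0.020, red above 0.020.
- jaw_block: Grey jaw block, 52 mm long, 110 mm wide, its top with the white, green and red scale 80 mm above the bench; at press x = 65 to 117 mm + the jaw's joint value. Origin: at press x = that value, z = 0. Not to be touched.
- carton: Brown carton with a tape strip, 100 mm along the press's x, 130 mm along y, 90 mm high, 0.3 to 0.55 kg, loose on the bed close to the fence (0 to 12 mm from it). Origin: centre of its underside. The pad pushes it up against the fence.
- fence: The upright blue fence of the press; fixed. Its origin coincides with that of the press; its inner face is at press x = 345 mm, 150 mm wide, top 97 mm above the bench.
- tape_roll: Roll of brown tape lying flat on the bench beside the press, 100 mm diameter, 48 mm high. Origin: centre of its underside. Leave alone.
- parcel: Small yellow parcel on the bench, 90 x 70 x 55 mm. Origin: centre of its underside. Leave alone.
- scanner: Black and grey hand scanner lying on the bench beside the press, about 165 mm long, 36 mm high. Origin: middle of its underside. Leave alone.
Things that resemble listed ones, but are neither listed nor needed, are in the scene too. Of the things shaped like the carton, the brown one is meant.

How it is judged (in metres and radians):
On the way, in this order (a step that is already met when the one before it is completed fails the run):
1. the lever has been pulled through a long stroke towards the fence (value of joint lever above 0.55 rad).
2. the lever has been eased back near its rest (value of joint lever below 0.2 rad).
3. the pad presses the carton against the fence (contact force between pad_face and carton above 1 N and contact force between carton and fence above 1 N), for 0.1 s.
At the end, for the whole second after the job is handed in: The pointer stands in the green (pad pushed in 10 to 20 mm, 0.5 mm slack), the carton stands upright and still and is pressed with more than 4 N between pad and fence, and the robot's fingers still hold the lever's red handle (more than 0.8 N) (value of joint pad between 0.0095 and 0.0205 m and contact force between pad_face and carton above 4 N and contact force between carton and fence above 4 N and contact force between the fingers and handle above 0.8 N and linear speed of carton below 0.01 m/s and angle between carton's own z axis and vertical below 0.05 rad); the arm keeps its last pose, push and grip.
It fails at once if the pointer ran into the red: the carton is crushed (pad pushed in more than 21 mm) (value of joint pad above 0.021 m).
It fails at once if the lever flew back (faster than 2 rad/s, about 0.3 m/s at the handle) (velocity of joint lever below -2 rad/s).
It fails at once if the robot touched the jaw, the pad or the carton (contact force between any of the fingers, the arm and jaw_block above 1 N or contact force between any of the fingers, the arm and carton above 1 N).
It fails at once if the tape roll, scanner or parcel was disturbed (moved 30 mm or tipped) ((distance of tape_roll from where it was at the start of the episode above 0.03 m or angle between tape_roll's own z axis and vertical above 0.5 rad) or (distance of parcel from where it was at the start of the episode above 0.03 m or angle between parcel's own z axis and vertical above 0.5 rad) or (distance of scanner from where it was at the start of the episode above 0.03 m or angle between scanner's own z axis and vertical above 0.5 rad)).
It also fails if it takes over 72 s, if anything falls off the work surface, if the arm or the gripper's body presses on something with over 40 N, if the wrist force passes 120 N, or if a joint passes its speed limit or range.

## Working session

There is one attempt and no reset: what is moved stays moved. The work goes in short steps, Python scripts to look and compute and a shell command to move; the robot and the scene stay as the last step left them, time stands still between calls to the robot, and variables do not carry over. Pictures are saved under pics/ and viewed, at most 10 in all, crops included, and the job is handed in when it is done.

```bash
mkdir -p pics; cat > h.py <<'E'
from rig import robot, optics, look_for, pinpoint
import numpy as np, cv2
def K(im):
    f=im["image"].shape[0]/2/np.tan(np.radians(im["fovy"])/2)
    return np.array([[f,0,im["cx"]],[0,f,im["cy"]],[0,0,1]])
def ray(im,uv):
    R=np.array(im["R"]);t=np.array(im["t"]);d=R.T@np.linalg.inv(K(im))@[uv[0],uv[1],1]
    return -R.T@t,d/np.linalg.norm(d)
def atz(im,uv,z):
    c,d=ray(im,uv);return c+d*(z-c[2])/d[2]
def proj(im,X):
    p=K(im)@(np.array(im["R"])@np.array(X)+np.array(im["t"]));return p[:2]/p[2]
def tri(im1,uv1,im2,uv2):
    c1,d1=ray(im1,uv1);c2,d2=ray(im2,uv2)
    s=np.linalg.lstsq(np.c_[d1,-d2],c2-c1,rcond=None)[0]
    a=c1+d1*s[0];b=c2+d2*s[1];return (a+b)/2,np.linalg.norm(a-b)
def save(im,n,crop=None,s=1):
    a=im["image"]
    if crop: a=a[crop[1]:crop[3],crop[0]:crop[2]]
    cv2.imwrite("pics/"+n,cv2.resize(a[:,:,::-1],None,fx=s,fy=s,interpolation=cv2.INTER_CUBIC))
E
python3 - <<'E'
from h import *
np.set_printoptions(precision=3,suppress=True)
ims={}
for c in("scene","top"):
    ims[c]=im=optics.get_image(c);save(im,c+"0.png",s=1.5)
    for n in("clamp","handle","jaw_block","pad_face","carton","fence"):
        print(c,n,[(np.round(np.array(d["location"])*[512,384],1).tolist(),round(d["score"],2)) for d in pinpoint(c,n)[:3]])
    print(c,'lookhandle',[(np.round(np.array(d["location"])*[512,384],1).tolist(),round(d["score"],2)) for d in look_for(c,"handle")[:3]])
o=robot.get_obs();print(o["time"],o["ee_pos"],o["orientation"],o["opening"])
E
```

```text
scene clamp [([176.1, 206.9], 0.93)]
scene handle [([141.4, 145.8], 0.7)]
scene jaw_block [([188.4, 210.7], 0.82), ([195.4, 174.5], 0.32)]
scene pad_face []
scene carton [([255.2, 301.0], 0.97), ([384.0, 263.4], 0.92), ([277.0, 232.9], 0.71)]
scene fence []
scene lookhandle [([143.3, 147.0], 0.77)]
top clamp [([333.2, 188.6], 0.94)]
top handle [([372.8, 173.7], 0.58)]
top jaw_block []
top pad_face []
top carton [([171.0, 275.9], 0.74), ([222.0, 196.4], 0.73), ([211.3, 124.3], 0.61)]
top fence []
top lookhandle [([373.6, 173.4], 0.8)]
0.8 [0.157 0.656 0.231] [[-0.973  0.233 -0.   ]
 [ 0.233  0.973  0.   ]
 [ 0.     0.    -1.   ]] 0.08521647959388748
```

View pics/scene0.png

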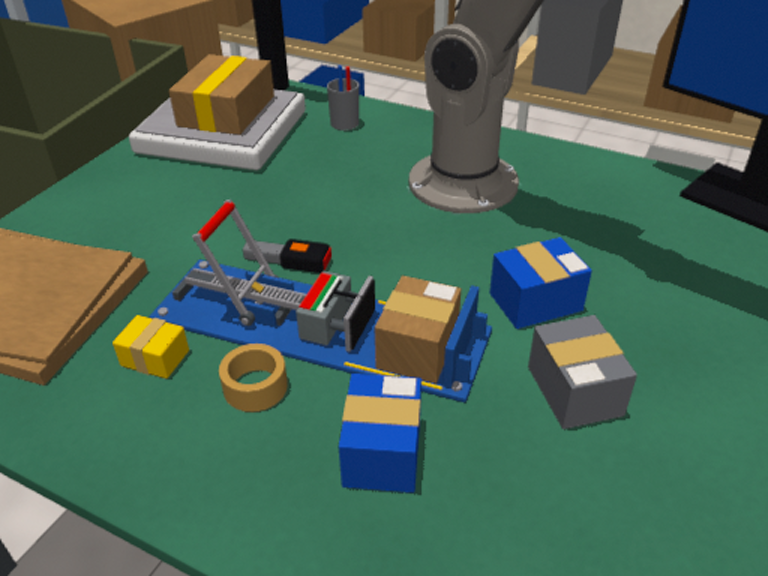

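View pics/top0.png

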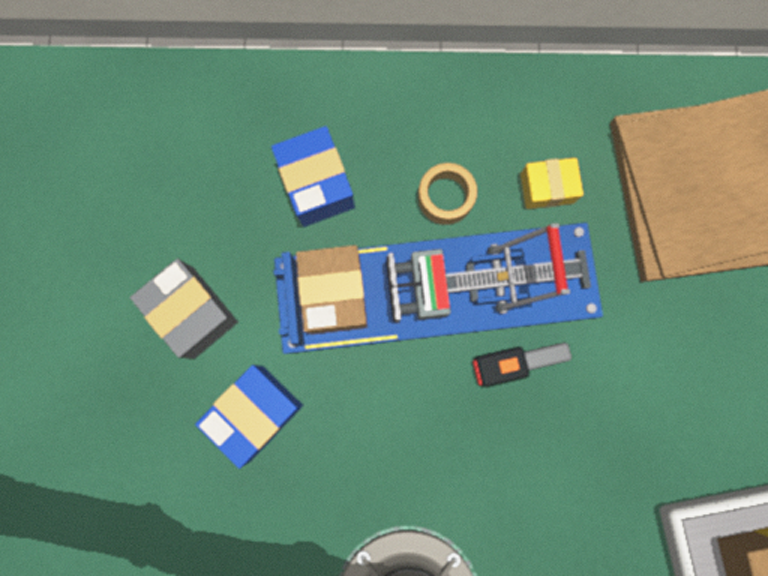

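```bash
python3 - <<'E'
from h import *
np.set_printoptions(precision=3,suppress=True)
s=optics.get_image("scene");t=optics.get_image("top")
P,e=tri(s,(176.1,206.9),t,(333.2,188.6));print("clamp",P,e,atz(t,(333.2,188.6),0),atz(s,(176.1,206.9),0))
for a,b in(((141.4,145.8),(372.8,173.7)),((143.3,147),(373.6,173.4))):
    P,e=tri(s,a,t,b);print("handle",P,e)
for uv in((171,275.9),(222,196.4),(211.3,124.3)):print("carton top",uv,atz(t,uv,0.0),atz(t,uv,.012))
for uv in((277,232.9),):print("carton scene",atz(s,uv,0.012))
c,_=ray(t,(256,192));print("cam top",c,t["fovy"]);print("cam scene",ray(s,(256,192))[0])
E
```

```text
clamp [ 0.535 -0.154 -0.002] 0.0069054237692225354 [ 0.536 -0.157  0.   ] [ 0.535 -0.15   0.   ]
handle [ 0.546 -0.216  0.18 ] 0.0030369630981970795
handle [ 0.546 -0.215  0.177] 0.003719915195940705
carton top (171, 275.9) [0.301 0.263 0.   ] [0.302 0.261 0.012]
carton top (222, 196.4) [0.51  0.137 0.   ] [0.509 0.136 0.012]
carton top (211.3, 124.3) [0.707 0.173 0.   ] [0.703 0.171 0.012]
carton scene [0.515 0.131 0.012]
cam top [0.371 0.043 1.134] 48.02322950958856
cam scene [1.285 0.482 0.86 ]
```

The scene shows the press: red handle bar in the top view at about (373,173), and the jaw with its scale at about (287,188). There are four carton-shaped things in the top view. They are brown (222,194), blue (208,116), blue (165,277) and grey (122,206), and the brown one on the press bed against the fence fits. The other brown box, on the scale, is off the press. I only reach for the handle.

```bash
python3 - <<'E'
from h import *
np.set_printoptions(precision=3,suppress=True)
t=optics.get_image("top")
save(t,"crop1.png",(180,140,410,245),3.4)
c=[atz(t,np.array(p)/1.5,.012)[:2] for p in((277,258),(590,225),(602,318),(285,352))];print(c)
u=(c[0]+c[3]-c[1]-c[2]);u/=np.linalg.norm(u)
ctr=sum(c)/4;o=ctr-u*.105;print("u",u,np.degrees(np.arctan2(u[1],u[0])),"origin",o)
for a,b in(((556,227),(562,293)),):
    A=atz(t,np.array(a)/1.5,.18)[:2];B=atz(t,np.array(b)/1.5,.18)[:2];print("bar",A,B,(A+B)/2,np.linalg.norm(A-B),np.degrees(np.arctan2(*(A-B)[::-1])))
print("handle pred",o-u*.0623)
E
```

```text
[array([0.572, 0.237]), array([ 0.641, -0.316]), array([ 0.476, -0.332]), array([0.407, 0.216])]
u [-0.125  0.992] 97.16053873010723 origin [ 0.537 -0.153]
bar [ 0.597 -0.211] [ 0.497 -0.218] [ 0.547 -0.214] 0.10041158994581148 3.8654398203035805
handle pred [ 0.545 -0.214]
```

View pics/crop1.png

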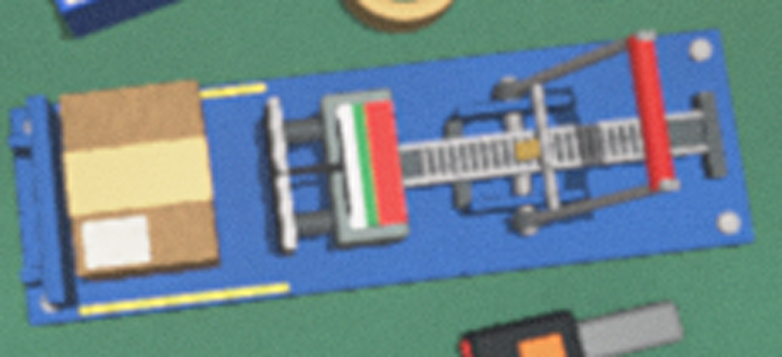

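```bash
python3 -m inch '[[-50,-23,-4,0,0,0.14,1],[-101,-46,-8,0,0,0.28,1],[-151,-69,-12,0,0,0.42,1],[-202,-92,-16,0,0,0.56,1],[-252,-114,-20,0,0,0.7,1],[-303,-137,-20,0,0,0.84,1],[-353,-160,-20,0,0,0.98,1],[-404,-183,-20,0,0,1.12,1],[-454,-206,-20,0,0,1.26,1],[-475,-252,-20,0,0,1.4,1],[-497,-299,-20,0,0,1.54,1],[-518,-345,-20,0,0,1.68,1],[-540,-392,-20,0,0,1.82,1],[-561,-438,-20,0,0,1.96,1],[-564,-491,-20,0,0,2.1,1],[-568,-544,-20,0,0,2.24,1],[-571,-597,-20,0,0,2.38,1],[-574,-650,-20,0,0,2.52,1],[-578,-703,-20,0,0,2.66,1],[-581,-756,-20,0,0,2.784,1]]' 30
```

```text
time: 3.45
ee_pos: [0.546, -0.2152, 0.2516]
orientation: [[0.993, 0.119, 0.001], [0.119, -0.993, 0.0], [0.001, -0.0, -1.0]]
contact_force: [1.1, 0.1, 0.1]
opening: 0.0855
grasp_force: 0.0
```

```bash
python3 -m inch '[[0,0,25,0,0,0,1],[0,0,50,0,0,0,1],[0,0,75,0,0,0,1],[0,0,92,0,0,0,1],[0,0,92,0,0,0,1],[0,0,92,0,0,0,0.4],[0,0,92,0,0,0,0],[0,0,92,0,0,0,-0.4],[0,0,92,0,0,0,-0.7],[0,0,92,0,0,0,-1],[0,0,92,0,0,0,-1],[0,0,92,0,0,0,-1],[0,0,92,0,0,0,-1]]' 40; python3 - <<'E'
from h import *
s=optics.get_image("scene");save(s,"grasp.png",(100,80,350,280),3);t=optics.get_image("top")
E
```

```text
time: 5.08
ee_pos: [0.5462, -0.2124, 0.1597]
orientation: [[0.992, 0.124, -0.0], [0.124, -0.992, 0.003], [-0.0, -0.003, -1.0]]
contact_force: [-2.5, 5.1, 6.1]
opening: 0.0169
grasp_force: 38.8
```

View pics/grasp.png

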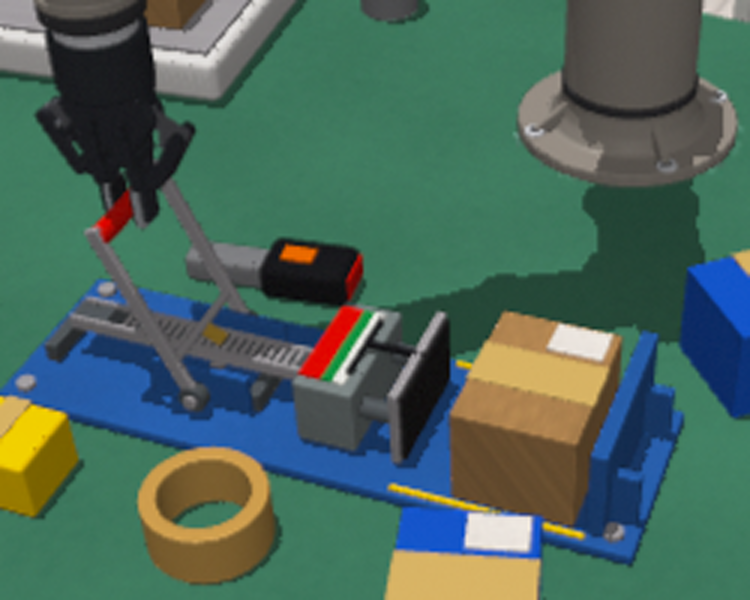

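The fingers pinch the red bar at crop (120,205), with the opening at about 17 mm, which matches the bar. The jaw and carton are clear. First pull.

```bash
python3 -m inch '[[0,-10,-3,0,0,0,-1],[0,-18,-5.5,0,0,0,-1],[0,-33,-9.3,0,0,0,-1],[0,-48,-11.7,0,0,0,-1],[0,-63,-12.6,0,0,0,-1],[0,-78,-12.1,0,0,0,-1],[0,-93,-10.2,0,0,0,-1],[0,-108,-6.8,0,0,0,-1],[0,-118,-4,0,0,0,-1],[0,-124,-1.5,0,0,0,-1],[0,-124,-1.5,0,0,0,-1]]' 40; python3 - <<'E'
from h import *
s=optics.get_image("scene")
for c in("scene","top"):
    im=optics.get_image(c)
    print(c,[(n,[(np.round(np.array(d["location"])*[512,384],1).tolist(),round(d["score"],2)) for d in f(c,n)[:2]]) for f,n in ((look_for,"handle"),(look_for,"jaw_block"),(look_for,"pad_face"),(pinpoint,"jaw_block"))])
E
```

```text
time: 6.55
ee_pos: [0.5304, -0.0911, 0.1611]
orientation: [[0.992, 0.123, -0.001], [0.123, -0.992, -0.0], [-0.001, 0.0, -1.0]]
contact_force: [-2.7, -2.1, 4.8]
opening: 0.0163
grasp_force: 42.6
scene [('handle', [([308.3, 224.0], 0.72), ([185.5, 159.6], 0.69)]), ('jaw_block', [([232.5, 207.7], 0.96)]), ('pad_face', [([247.5, 208.7], 0.97)]), ('jaw_block', [([195.7, 211.3], 0.89), ([188.4, 157.5], 0.69)])]
top [('handle', []), ('jaw_block', [([272.6, 189.7], 0.59), ([218.9, 194.5], 0.34)]), ('pad_face', [([249.2, 194.5], 0.75)]), ('jaw_block', [])]
```

```bash
python3 -m inch '[[0,6,-2.5,0,0,0,-1],[0,16,-5.3,0,0,0,-1],[0,31,-8.7,0,0,0,-1],[0,46,-10.6,0,0,0,-1],[0,61,-11.1,0,0,0,-1],[0,76,-10.2,0,0,0,-1],[0,91,-7.8,0,0,0,-1],[0,106,-4,0,0,0,-1],[0,116,-1,0,0,0,-1],[0,123,1.5,0,0,0,-1],[0,123,1.5,0,0,0,-1],[0,106,-4,0,0,0,-1],[0,91,-7.8,0,0,0,-1],[0,76,-10.2,0,0,0,-1],[0,61,-11.1,0,0,0,-1],[0,46,-10.6,0,0,0,-1],[0,31,-8.7,0,0,0,-1],[0,16,-5.3,0,0,0,-1],[0,6,-2.5,0,0,0,-1],[0,0,0,0,0,0,-1]]' 40; python3 - <<'E'
from h import *
s=optics.get_image("scene");save(s,"s2.png",(190,130,350,280),3.8)
for c in("scene","top"):
    im=optics.get_image(c)
    print(c,[(n,[(np.round(np.array(d["location"])*[512,384],1).tolist(),round(d["score"],2)) for d in look_for(c,n)[:2]]) for n in ("jaw_block","pad_face","carton")])
u=np.array([-.122,.9925,0]);o=np.array([.537,-.153,0])+u*0.002;w=np.array([u[1],-u[0],0])
# predicted pixels for jaw top edges with jaw j
for c in("scene","top"):
    im=optics.get_image(c)
    for j in(.04,.06,.08): print(c,j,[np.round(proj(im,o+u*(x+j)+sg*w*.055+[0,0,.08]),1).tolist() for x in(.065,.117) for sg in(1,-1)])
E
```

```text
time: 9.6
ee_pos: [0.5312, -0.0925, 0.1614]
orientation: [[0.993, 0.122, 0.001], [0.122, -0.993, -0.002], [0.001, 0.003, -1.0]]
contact_force: [-2.1, -4.3, 11.2]
opening: 0.0165
grasp_force: 43.6
scene [('jaw_block', [([237.0, 207.9], 0.6)]), ('pad_face', [([248.8, 213.9], 0.61)]), ('carton', [([356.2, 188.6], 0.88), ([385.8, 248.4], 0.71)])]
top [('jaw_block', [([264.6, 189.8], 0.85)]), ('pad_face', [([244.6, 195.3], 0.55)]), ('carton', [([219.9, 193.5], 0.97), ([121.6, 206.7], 0.88)])]
scene 0.04 [[200.3, 206.6], [218.8, 179.1], [220.5, 211.6], [238.0, 183.4]]
scene 0.06 [[208.0, 208.5], [226.1, 180.7], [228.4, 213.5], [245.5, 185.1]]
scene 0.08 [[215.8, 210.4], [233.5, 182.4], [236.4, 215.5], [253.0, 186.8]]
top 0.04 [[291.6, 166.4], [296.8, 210.3], [270.8, 168.6], [275.7, 212.5]]
top 0.06 [[283.6, 167.2], [288.7, 211.1], [262.8, 169.4], [267.6, 213.3]]
top 0.08 [[275.6, 168.1], [280.6, 212.0], [254.8, 170.2], [259.5, 214.2]]
```

View pics/s2.png

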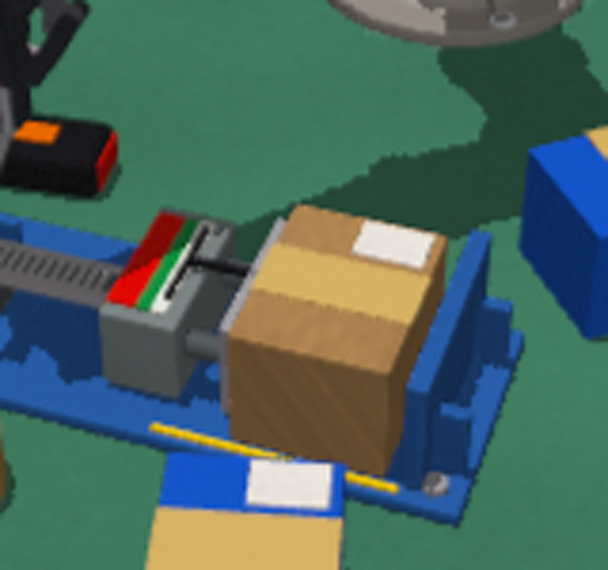

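The pad is at the carton (crop (250,290)), the pointer is in the white (crop (190,265)), and a small gap to the fence remains. The jaw is at about 80 mm. I ease back and then start the next pull only part way.

```bash
python3 -m inch '[[0,6,-2.5,0,0,0,-1],[0,16,-5.3,0,0,0,-1],[0,31,-8.7,0,0,0,-1],[0,46,-10.6,0,0,0,-1],[0,61,-11.1,0,0,0,-1],[0,76,-10.2,0,0,0,-1],[0,91,-7.8,0,0,0,-1],[0,106,-4,0,0,0,-1],[0,116,-1,0,0,0,-1],[0,123,1.5,0,0,0,-1],[0,123,1.5,0,0,0,-1],[0,106,-4,0,0,0,-1],[0,91,-7.8,0,0,0,-1],[0,76,-10.2,0,0,0,-1],[0,66,-11.1,0,0,0,-1],[0,60,-11.1,0,0,0,-1],[0,56,-11.1,0,0,0,-1],[0,56,-11.1,0,0,0,-1]]' 40; python3 - <<'E'
from h import *
t=optics.get_image("top");s=optics.get_image("scene")
a=s["image"][165:245,205:310];b=t["image"][150:230,195:300]
cv2.imwrite("pics/s3.png",cv2.resize(np.vstack([a,b])[:,:,::-1],None,fx=3.7,fy=3.7,interpolation=cv2.INTER_CUBIC))
E
```

```text
time: 12.4
ee_pos: [0.5383, -0.1499, 0.1733]
orientation: [[0.993, 0.121, 0.002], [0.121, -0.993, -0.005], [0.002, 0.005, -1.0]]
contact_force: [0.2, -4.1, 10.2]
opening: 0.0168
grasp_force: 42.6
```

View pics/s3.png

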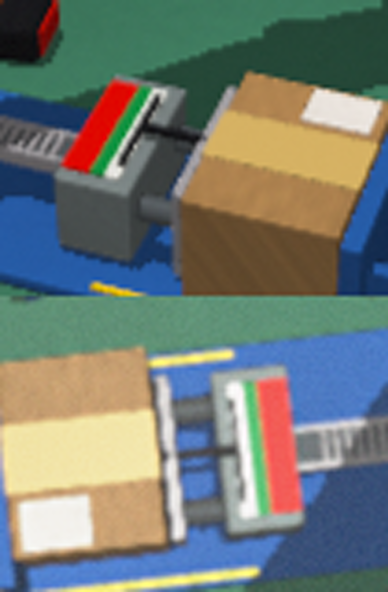

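The pointer tip is in the front of the white (about 1–4 mm) and the carton is practically at the fence. About 14 mm of jaw travel is left in this stroke. I go on in part and re-check.

```bash
python3 -m inch '[[0,-8,0.2,0,0,0,-1],[0,-16,0.9,0,0,0,-1],[0,-24,2,0,0,0,-1],[0,-30,3,0,0,0,-1],[0,-30,3,0,0,0,-1],[0,-30,3,0,0,0,-1]]' 40; python3 - <<'E'
from h import *
t=optics.get_image("top");s=optics.get_image("scene")
a=s["image"][165:245,205:310];b=t["image"][150:230,195:300]
cv2.imwrite("pics/s4.png",cv2.resize(np.hstack([a,b])[:,:,::-1],None,fx=3.8,fy=5,interpolation=cv2.INTER_CUBIC))
E
```

```text
time: 13.25
ee_pos: [0.5344, -0.1202, 0.1695]
orientation: [[0.993, 0.121, 0.002], [0.121, -0.993, -0.005], [0.001, 0.005, -1.0]]
contact_force: [2.0, -5.8, 5.5]
opening: 0.0166
grasp_force: 43.1
```

View pics/s4.png

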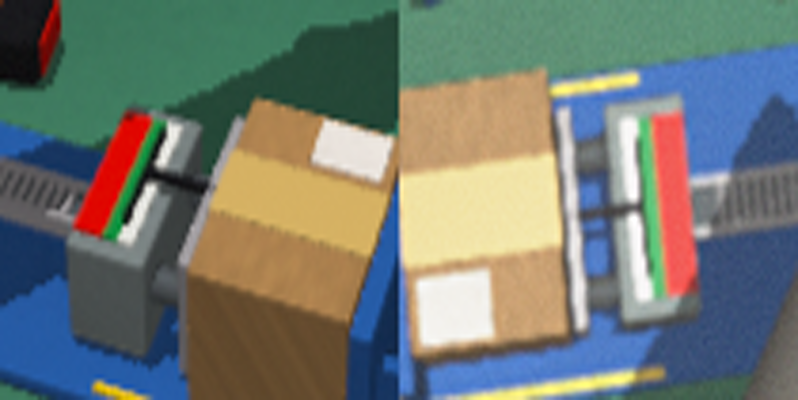

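The pointer stands at the white/green border (right part (640,210)), so the pad is at about 9–10 mm. Another 5 mm of jaw travel is about 22 mm at the handle.

```bash
python3 -m inch '[[0,-7,1.6,0,0,0,-1],[0,-13,3.2,0,0,0,-1],[0,-18,4.6,0,0,0,-1],[0,-22,5.8,0,0,0,-1],[0,-22,5.8,0,0,0,-1],[0,-22,5.8,0,0,0,-1],[0,-22,5.8,0,0,0,-1]]' 40; python3 - <<'E'
from h import *
t=optics.get_image("top");s=optics.get_image("scene")
a=s["image"][165:245,205:310];b=t["image"][150:230,195:300]
cv2.imwrite("pics/s5.png",cv2.resize(np.hstack([a,b])[:,:,::-1],None,fx=3.8,fy=5,interpolation=cv2.INTER_CUBIC))
E
```

```text
time: 14.22
ee_pos: [0.5315, -0.0983, 0.1637]
orientation: [[0.993, 0.121, 0.001], [0.121, -0.993, -0.004], [0.001, 0.004, -1.0]]
contact_force: [0.8, -5.1, 6.3]
opening: 0.0168
grasp_force: 43.2
```

View pics/s5.png

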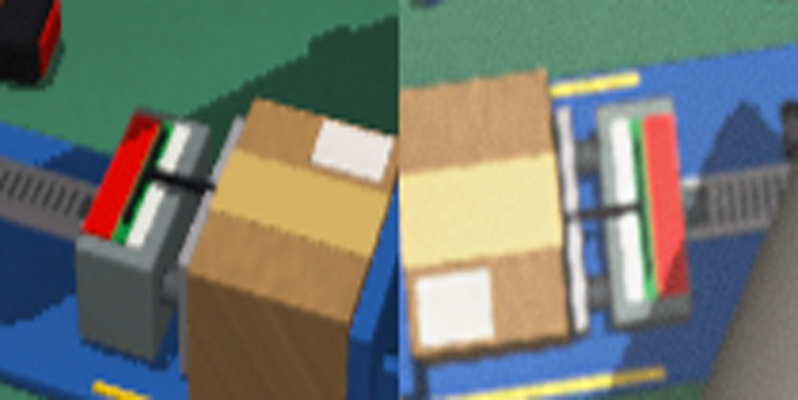

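The pointer crossbar stands mid-green (left part (140,185), right part (642,210)). The carton is clamped against the fence and the grip holds at 43 N. Handing in.

```bash
python3 -c "
from rig import robot
print(robot.sign_off())"
```

```text
the job is handed in; nothing more can be done
None
```

I handed the job in at about 14 s of the 72 s allowed. The lever was still held at 43 N, the pointer was mid-green (pad in about 15 mm, judged from the pictures) and the carton was pressed against the fence; no verdict was returned.

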